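# Shut the lever valve behind the test shield with the hooked rod

### The job

Shut off the air at the leak-test stand: take the hooked rod from its cradle, reach over the clear shield with it, and swing the valve's lever over from the left, towards the gauge, until you feel it fully home against its stop, then hold it pressed there with about 9 N for a second so that it seats. Do not press anything on the stand with more than 12 N, work with your hand on the near side of the shield, never behind it, and do not touch the stand with it. Then lay the rod back in its cradle as it was, let go, and leave everything else on the bench where it is.

Things in the scene. Friction and masses are not known exactly. Their poses are not given: they have to be found in the camera images.
- stand: Leak-test stand, fixed to the bench. Origin at bench height under the middle of its clear shield; x points through the shield away from the near side, y to the left along it. Base plate 10 mm thick, x = -30 to 180, y = -200 to 200 mm. A 14 mm pipe runs behind the shield along y, at x = 75, z = 48 mm, and carries a brass lever valve. Coupling and tee lie loose on the plate near x = 140 mm.
- shield_top (a point): Middle of the shield's top edge, 170 mm above the stand's origin. The shield is a clear sheet in an aluminium frame, upright in the plane x = 0 of the stand, 390 mm wide, at most 15 mm thick.
- gauge (a point): Top of the regulator beside the pressure gauge, at the right end of the pipe (x = 75, y = -152, z = 105 mm in the stand's frame); they fill y = -185 to -120 mm. To the left of them, as far as y = 200 mm, nothing behind the shield but the lever stands higher than 80 mm.
- valve_line (a point): Fixed point of the stand at x = 75, y = 0, z = 70 mm: on the line along y where the lever's pivot lies. The valve is not always fitted at the same place on the pipe: the pivot is anywhere up to 35 mm to the left or right of this point, and that is not measured.
- lever (a joint): Valve lever: flat upright blade 14 mm wide (along x) with a black sleeve 18 x 9 mm at its end, 64 mm long from the pivot; swings left-right. Rad: 0 leaning 0.6 rad to the left (+y, open), 0.6 upright, 1.2 leaning 0.6 rad to the right (towards the gauge, shut) on its hard stop. Starts at 0 to 0.15. Friction, 0.13 N m (3 N at 40 mm), holds it where it is left.
- rod_grip (a point): Centre of the wooden handle of the hooked rod (120 to 200 g): 100 mm long (x), 18 wide (y), 26 high (z). A steel rod of 8 mm runs on from its front end along x and at x = 150 mm bends square down (-z) into a leg; behind, a stub of the rod reaches to x = -109 mm. x: along the handle towards the bend; z: up while it lies in its cradle.
- rod_tip (a point): The rounded end of the rod's leg, at x = 150, y = 0, z = -120 mm from rod_grip.
- cradle: Fixed steel rest of the rod: base plate 200 x 90 mm and two uprights 8 mm thick at x = -75 and 85 mm, each with a V notch 42 mm wide (top edges 166 mm above the bench) where the bare rod lies before and behind the handle. Origin on the bench under the place of the handle's centre; x along the rod towards its leg, which hangs down beyond the front upright.
- cradle_mid (a point): Where the centre of the rod's handle is when the rod lies in the cradle (to within 6 mm along x at the start): 150 mm above the cradle's origin.
- coupling: brass stepped coupling, 26 mm across, 34 mm tall, standing on the stand's base plate behind the shield; origin under its centre
- tee: brass tee fitting, 50 mm long, 20 mm thick, lying on the stand's base plate behind the shield; origin under its centre
- wrench: steel spanner, 150 mm long, lying on the bench in front of the shield; origin at its underside
- driver: screwdriver, 190 mm long, lying on the bench to the left of the stand; origin at its underside
- oiler: small white oil bottle, 38 mm across, 110 mm tall, standing beside the cradle; origin under its centre
- tape: ring-shaped roll of white thread tape, 54 mm across, 14 mm tall, lying beside the cradle; origin under its centre

How it is judged:
On the way, in this order (a step that is already met when the one before it is completed fails the run):
1. the rod is lifted clear of its cradle (height (world z) of rod_grip above 0.175 m), for 0.1 s.
2. with the rod reaching over the shield, the lever is brought home against its stop and pressed there with over 6 N (value of joint lever above 1.14 rad and contact force between rod and stand above 6 N and x of rod_tip in the frame of stand above 0.02 m and x of rod_grip in the frame of stand below 0 m), for 0.8 s.
At the end, for the whole second after the job is handed in: the lever is within 0.06 rad of its shut stop (reads over 1.14), and the rod lies still in both notches of its cradle, in line with it (within 0.06 rad), handle centre within 18 mm of its place, leg at the front and hanging down (within 0.2 rad), and released (value of joint lever above 1.14 rad and distance between rod_grip and cradle_mid below 0.018 m and angle between the x axis of rod_grip and the x axis of cradle, either way round below 0.06 rad and x of rod_tip in the frame of cradle above 0.1 m and angle between rod_grip's own z axis and vertical below 0.2 rad and linear speed of rod below 0.02 m/s and contact force between the fingers and rod below 0.1 N); the robot touches nothing.
It fails at once if the stand, its shield, valve or lever is pressed with more than 12 N (contact force between rod and stand above 12 N).
It fails at once if the hand or arm touches the stand (contact force between any of the arm, the fingers and stand above 0.5 N).
It fails at once if the hand is put down behind the shield (x of the grasp point in the frame of stand between 0 and 0.2 m and y of the grasp point in the frame of stand between -0.19 and 0.19 m and z of the grasp point in the frame of stand below 0.19 m).
It fails at once if another thing on the bench is moved by more than 30 mm (distance of any of coupling, tee, wrench, driver, oiler, tape from where it was at the start of the episode above 0.03 m).
It also fails if it takes over 67 s, if anything falls off the work surface, if the arm or the gripper's body presses on something with over 40 N, if the wrist force passes 120 N, or if a joint passes its speed limit or range.

### The arm

A 6-joint arm with a two-finger parallel gripper is mounted at the origin on the work surface. World frame = base frame: x ahead of the robot, y to its left, z up, the work surface at z = 0. Lengths are in m, angles in rad, forces in N, time in s.
With the tool pointing down it reaches from about 0.225 to 0.875 m from the base axis. Payload 3.4 kg.
Tool frame: the origin (TCP) lies midway between the tips of the shut fingers; the grasp point (between the pads) lies 19 mm behind it (manip.grasp_offset is the distance from the TCP to the grasp point, in m); x points along the fingers, y is the direction in which the jaws open and shut, and the axes are right-handed (so a half turn about x gives the same grasp; the last joint's range is limited). The gripper opens to 85 mm and grips with 20 to 120 N. Pads are 22 mm wide; open, the fingers measure 114 mm over their backs; the gripper's body (76 mm by 85 mm) begins 54 mm behind the grasp point. The pads swing forward as they close: fully open they stand 13 mm farther back than shut.
Start: joints at [1.171, 0.276, 1.505, -0, 1.361, -0.121], TCP at [0.158, 0.553, 0.231] pointing down, gripper open.
Joint ranges: [-2.89, 2.89], [-0.75, 2.08], [0.22, 2.7], [-1.18, 4.32], [0.11, 2.71], [-2.7, 2.7]. Speed limits (rad/s): [2.57, 2.57, 3.14, 3.14, 3.14, 3.14].

### API

Orientations are given as a unit quaternion [w, x, y, z].
In Python, from rig import manip gives the robot as it stands.
- The arm moves only by the shell command python3 -m creep 'ROWS' [OPENING] [FORCE]. ROWS is a JSON object of lists of equal length, an entry for each row: "delta_pos": the shift along the tool's x, y, z in cm, a list of three; "dr": the turn, a rotation vector about the tool's x, y, z in rad, a list of three. In form: {"delta_pos": [[dx, dy, dz], ...], "dr": [[rx, ry, rz], ...]}. A call has 1 to 10 rows; each row is the pose to reach, as a shift and turn from the pose commanded when the call began, along the tool's axes at that moment; what a row does not reach only later rows make up. A row lasts 1/10 s, in which the tool goes at most 50 mm and 8.59 degrees, less where a joint would pass 70% of its speed; a pose out of reach is approached as far as the arm can. A call with a gripper value outside its range is refused whole. OPENING is the opening, from -1 (shut) to 1 (fully open), set as the call begins (- or left out, the last holds). The fingers move at their own pace and stop on an object; FORCE is the grip in N (left out, the last holds). Time passes only in rows, so rows that repeat a pose let the fingers close. It gives the time, the measured TCP pose, the force and the opening at its end, in the units of the state.
- manip.get_state(): the state, without advancing time (a new reading comes with each control period).
- manip.get_image(name): name is "scene" or "top"; returns a dict with "pixels" (480x640x3 uint8, blue, green, red), "depth" (480x640 float32, m along the optical axis (not along the pixel's ray), 0 where there is no reading), "intrinsics" (3x3 intrinsics, pixels), "rvec" (rotation vector, rad) and "tvec" (3), from world to camera coordinates, as OpenCV has them. Camera axes: x right, y down, z forward; pixel columns grow to the right and rows downward; lengths in m; the calibration is good to about 2 mm. A picture is of the moment at which its call begins.
- manip.sign_off(): hands the job in, once; it reports no verdict.
The state is a dict: "clock": time; "qpos": joint angles; "qd": joint speeds; "effort": joint torques, N m; "position": TCP position; "ee_rot": TCP orientation; "contact_force": force on the tool from outside, world axes, zero at the start; "moment": the same for the moment, N m; "width": finger opening in m.
Only numpy, scipy, OpenCV 4.12 (cv2) and the standard library are available. Lean on these libraries where they do the work, as an engineer would, in place of code of your own. Each camera call takes 0.05 s, during which the arm holds its last target. There are 200 camera calls.

## Working session

There is one attempt and no reset: what is moved stays moved. The work goes in short steps, Python scripts to look and compute and a shell command to move; the robot and the scene stay as the last step left them, time stands still between calls to the robot, and variables do not carry over. Pictures are saved under pics/ and viewed, about 8 in all and at most 12, crops included, and the job is handed in when it is done.

```bash
ls; mkdir -p pics; python3 - <<'E'
from rig import manip
import cv2,numpy as np
print(manip.get_state(), manip.grasp_offset)
for n in("scene","top"):
    d=manip.get_image(n); cv2.imwrite(f"pics/{n}0.png",d["pixels"]); np.savez(f"pics/{n}0.npz",**d)
    R=cv2.Rodrigues(np.array(d["rvec"],float))[0]; print(n,d["intrinsics"],-R.T@np.array(d["tvec"]).ravel(),R)
E
```

```text
pics
{'clock': 0.0, 'qpos': array([ 1.17102510e+00,  2.76573061e-01,  1.50610418e+00, -7.99359560e-06,
        1.36071002e+00, -1.21019741e-01]), 'qd': array([ 1.63495662e-03,  1.64449030e-04,  5.10672238e-04,  2.13516631e-04,
        8.90940202e-05, -1.02789161e-03]), 'effort': array([ 2.06687626e-03, -4.16783416e+01, -2.45806789e+01, -2.80708491e-04,
        1.13067072e-02,  1.92092187e-05]), 'position': array([0.15802941, 0.55231691, 0.23046376]), 'ee_rot': array([ 0.70008902,  0.09762033,  0.70041039, -0.09884795]), 'contact_force': array([-0.39558228,  0.64977502,  0.46456497]), 'moment': array([-0.00497215, -0.02859943,  0.01096665]), 'width': 0.08604291966891384} 0.0187
scene [[494.28446337   0.         317.0330866 ]
 [  0.         494.28446337 242.06095031]
 [  0.           0.           1.        ]] [ 0.94324273 -0.60630291  1.06796658] [[ 0.842172    0.53911515  0.01005888]
 [ 0.44090373 -0.67777362 -0.58841043]
 [-0.31040334  0.49997778 -0.80849984]]
top [[548.57063489   0.         324.28902792]
 [  0.         548.57063489 235.96629869]
 [  0.           0.           1.        ]] [ 0.37376021 -0.00891566  1.32018929] [[ 0.01763222 -0.99984189 -0.00230169]
 [-0.98273682 -0.01690646 -0.18423496]
 [ 0.18416691  0.00551043 -0.98287954]]
```

View pics/scene0.png

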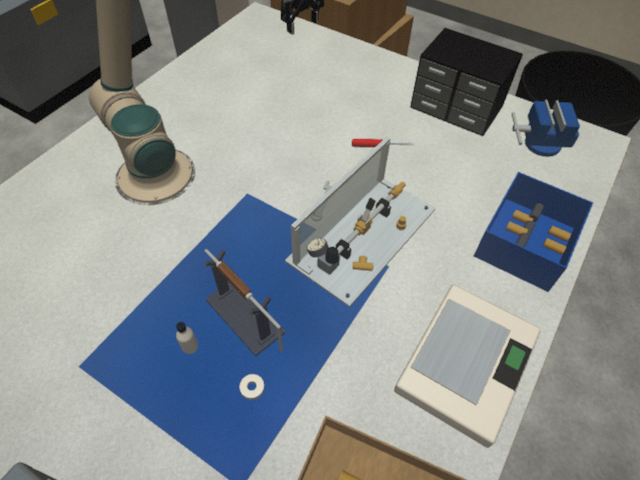

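View pics/top0.png

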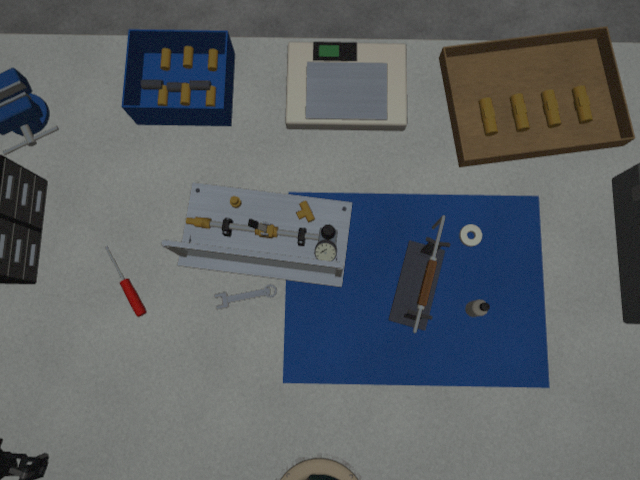

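The overview shows the stand at top-view (265,235), with the shield on its near side, the lever near (253,223) and the gauge on the right at (325,250). The rod lies in the cradle from (443,218) to (416,330), handle at (428,283) and leg end pointing away from the robot.

```bash
cat > h.py <<'E'
import cv2,numpy as np
from rig import manip
def load(f):
    return dict(np.load(f))
def grab(n,tag):
    d=manip.get_image(n); cv2.imwrite(f"pics/{n}{tag}.png",d["pixels"]); np.savez(f"pics/{n}{tag}.npz",**d); return load(f"pics/{n}{tag}.npz")
def cam(d):
    R=cv2.Rodrigues(d["rvec"].astype(float))[0]; return d["intrinsics"],R,-R.T@d["tvec"].ravel()
def onplane(d,uv,z):
    K,R,c=cam(d); uv=np.atleast_2d(uv).astype(float)
    r=(R.T@np.linalg.inv(K)@np.c_[uv,np.ones(len(uv))].T).T
    return c+r*((z-c[2])/r[:,2])[:,None]
def cloud(d):
    K,R,c=cam(d); v,u=np.mgrid[:480,:640]
    z=d["depth"]; p=np.stack([(u-K[0,2])/K[0,0]*z,(v-K[1,2])/K[1,1]*z,z],-1)
    return p@R+c
def proj(d,P):
    return cv2.projectPoints(np.atleast_2d(P).astype(float),d["rvec"],d["tvec"],d["intrinsics"],None)[0][:,0]
E
python3 - <<'E'
from h import *
for n in("top","scene"):
    d=load(f"pics/{n}0.npz"); P=cloud(d); hsv=cv2.cvtColor(d["pixels"],cv2.COLOR_BGR2HSV)
    m=((hsv[...,0]<15)&(hsv[...,1]>90)&(hsv[...,2]>40)&(P[...,2]>.12)&(P[...,2]<.2)&(P[...,0]>.1)&(P[...,1]<0)&(P[...,1]>-.5))
    q=P[m]; v,u=np.nonzero(m); print(n,"handle",m.sum(),np.median(q,0),u.mean(),v.mean())
    c=q.mean(0); w=np.linalg.svd(q-c,full_matrices=False)[2][0]; t=(q-c)@w; print(c,w,t.min(),t.max(), q[:,2].max(), c+w*(t.min()+t.max())/2)
    # whole rod: points z 0.135..0.165 near axis
    a=np.array([w[0],w[1]]);a/=np.hypot(*a)
    r=P[...,:2]-c[:2]; s=r@a; l=r@np.array([-a[1],a[0]])
    for k in range(-140,200,20):
        mm=(abs(s-k/1e3)<.01)&(abs(l)<.025)&(P[...,2]>.13)&(P[...,2]<.18)
        print(k,mm.sum(),l[mm].mean()*1e3 if mm.any() else 0,np.median(P[mm],0) if mm.any() else 0)
d=load("pics/top0.npz"); P=cloud(d); m=(P[...,2]>.15)&(P[...,2]<.19)&(P[...,0]>.3)&(P[...,0]<.75)&(P[...,1]>-.1)&(P[...,1]<.4)
q=P[m]; print("shield",m.sum(),q.min(0),q.max(0)); a=np.polyfit(q[:,1],q[:,0],1); print(a)
# crop
i=d["pixels"]; cv2.imwrite("pics/c1.png",cv2.resize(i[170:340,150:460],None,fx=2.55,fy=2.55,interpolation=cv2.INTER_CUBIC))
d=load("pics/scene0.npz");i=d["pixels"]; cv2.imwrite("pics/c2.png",cv2.resize(i[130:360,200:440],None,fx=2.6,fy=2.6,interpolation=cv2.INTER_CUBIC))
E
```

```text
top handle 309 [ 0.49560686 -0.22112192  0.16315949] 427.15533980582524 282.1197411003236
[ 0.49528271 -0.22142098  0.16298742] [-9.66450280e-01  2.56853754e-01 -7.81786096e-05] -0.04802834261726653 0.04900634763667438 0.1696903218655892 [ 0.49481012 -0.22129537  0.16298738]
-140 35 -0.037147587764908924 [ 0.63187718 -0.25760995  0.15364092]
-120 33 0.3808789952695238 [ 0.61172778 -0.25268263  0.1546589 ]
-100 85 1.361379006894978 [ 0.58735354 -0.24763821  0.156058  ]
-80 86 -0.03669395600812723 [ 0.5782926  -0.24228744  0.1543002 ]
-60 43 0.16067100966352227 [ 0.55193686 -0.23695873  0.15614009]
-40 87 -0.5413710658805563 [ 0.5336771  -0.23078037  0.16328883]
-20 91 -0.8909029928378075 [ 0.51466251 -0.22515001  0.16281887]
0 95 -0.6235286566202781 [ 0.49552887 -0.22063726  0.1630802 ]
20 95 -0.7150380628979225 [ 0.47606585 -0.21454573  0.16319808]
40 92 -0.7445146087074627 [ 0.4569988  -0.20978322  0.1621417 ]
60 102 0.3469285768159639 [ 0.43380875 -0.20655099  0.15640093]
80 70 0.1673043438878317 [ 0.42226628 -0.20043177  0.15442952]
100 33 0.2506386881767958 [ 0.39930096 -0.195946
[... 654 characters left out ...]
16223265]
0 85 -0.5292386388412338 [ 0.4961535  -0.22753119  0.1619026 ]
20 86 0.41871743331461986 [ 0.51582011 -0.23126897  0.16183645]
40 99 0.42921838248522376 [ 0.53670379 -0.23707259  0.16182578]
60 47 1.915739270237546 [ 0.55213913 -0.24016435  0.15406087]
80 79 0.8109985797878912 [ 0.57926305 -0.24530602  0.15471436]
100 120 1.625294713825965 [ 0.58868076 -0.25078557  0.15339321]
120 35 2.1201926740724373 [ 0.61360336 -0.25478172  0.15337974]
140 40 1.6108533887728993 [ 0.63439846 -0.26111084  0.15270043]
160 12 1.6961078071852715 [ 0.6428643  -0.26329529  0.14101487]
180 0 0 0
shield 1149 [ 0.52070032 -0.04306578  0.15164773] [0.57724204 0.34368557 0.17881642]
[0.11211852 0.53227462]
```

View pics/c1.png

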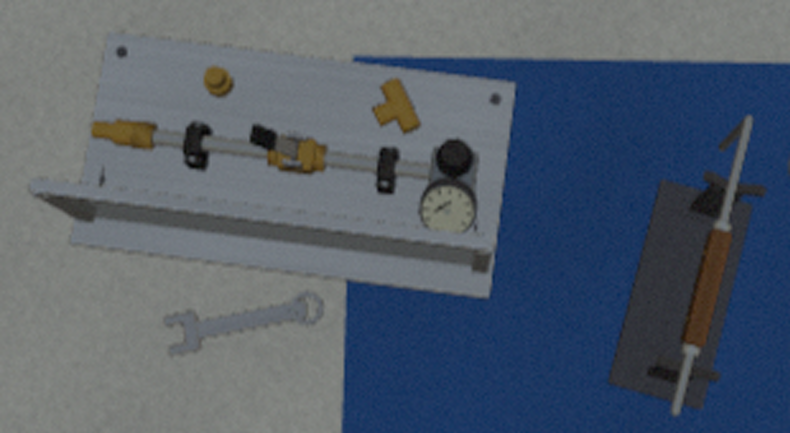

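View pics/c2.png

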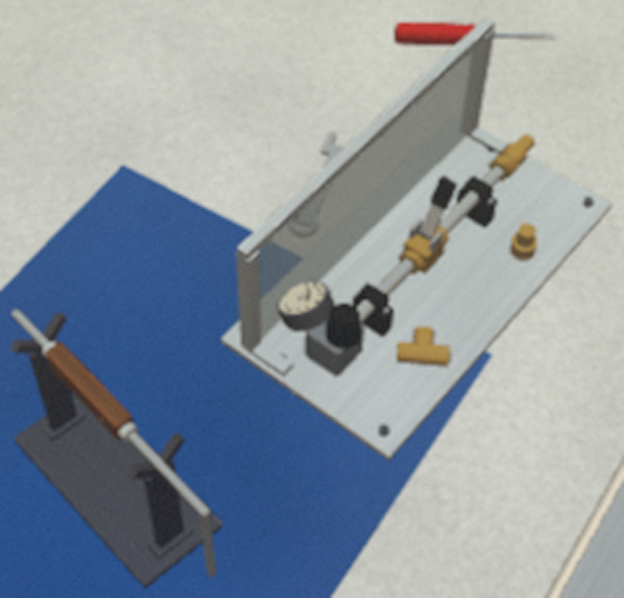

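```bash
cat >> h.py <<'E'
def fitstand():
    t=load("pics/top0.npz"); s=load("pics/scene0.npz")
    A=onplane(t,np.array([[107,33],[516,82],[489,297],[70,243]])/2.55+[150,170],.01)
    B=onplane(s,np.array([[610,205],[388,457],[222,339]])/2.6+[200,130],.01)
    M=np.array([[.18,.2],[.18,-.2],[-.03,-.2],[-.03,.2]])
    W=np.r_[A,B][:,:2]; L=np.r_[M,M[:3]]
    wc,lc=W.mean(0),L.mean(0); H=(L-lc).T@(W-wc); th=np.arctan2(H[0,1]-H[1,0],H[0,0]+H[1,1])
    R=np.array([[np.cos(th),-np.sin(th)],[np.sin(th),np.cos(th)]]); o=wc-R@lc
    return R,o,th,W-(L@R.T+o)
E
python3 - <<'E'
from h import *
R,o,th,e=fitstand(); print("stand",o,th,"\n",(e*1e3).round(1))
for n in("top","scene"):
    d=load(f"pics/{n}0.npz"); P=cloud(d); S=(P[...,:2]-o)@R; z=P[...,2]
    m=(z>.155)&(z<.19)&(abs(S[...,0])<.05)&(abs(S[...,1])<.21); print(n,"shieldtop",S[m].mean(0),S[m].min(0),S[m].max(0),np.median(z[m]),np.polyfit(S[m][:,1],S[m][:,0],1))
    hi=(S[...,0]>.04)&(S[...,0]<.11)&(abs(S[...,1])<.11)&(z>.05)&(z<.16)
    g=d["pixels"].max(-1); 
    for nm,m in(("sleeve",hi&(g<70)&(z>.085)),("all",hi&(z>.08)),("z60",hi)):
        if m.any(): print(n,nm,m.sum(),np.median(S[m],0),S[m].min(0),S[m].max(0),z[m].min(),z[m].max())
    m=hi&(z>.075)
    for q in np.c_[S[m],z[m],g[m]][::4]: print((q*1e3).astype(int)) if n=="scene" else 0
E
```

```text
stand [0.5489442 0.1486109] -0.11029275996500831 
 [[-2.7  0.8]
 [-0.9  0.9]
 [ 0.1  1.4]
 [ 0.2 -0.1]
 [ 0.6 -4. ]
 [-0.5 -0.3]
 [ 3.1  1.2]]
top shieldtop [1.59391051e-05 8.76596266e-04] [-0.00715392 -0.19310249] [0.00731211 0.19650945] 0.17084429649702781 [1.63220917e-03 1.45083166e-05]
top sleeve 75 [0.07351652 0.01696474] [ 0.06643793 -0.00059439] [0.08202941 0.02743007] 0.08885483595164323 0.13237265387586117
top all 142 [0.0749875  0.01112708] [ 0.0614543  -0.01242851] [0.08970276 0.02827835] 0.08015089843962109 0.13237265387586117
top z60 818 [ 0.07448065 -0.00265498] [ 0.05890461 -0.10967097] [0.09100723 0.1096434 ] 0.05006700813938547 0.13237265387586117
scene shieldtop [ 0.00313737 -0.0166827 ] [-0.00639424 -0.19589029] [0.01100228 0.19833745] 0.168801132326923 [0.00359063 0.00319727]
scene sleeve 57 [0.07601356 0.01507671] [0.06847227 0.00730748] [0.08354176 0.02255974] 0.10494193486694714 0.13250295055363825
scene all 128 [0.07729105 0.0110707 ] [ 0.06847227 -0.00369371] [0.08832538 0.02492885] 0.08055600697161336 0.13250295055363825
scene z60 642 [ 0.07791422 -0.0038393
[... 538 characters left out ...]
 75     8   106 49000]
[    84     13    108 125000]
[   78     9   103 72000]
[    70      7     95 138000]
[    82      7    104 104000]
[    74      7     94 135000]
[    71      2     93 139000]
[    79      8     93 140000]
[    74      3     91 137000]
[    69      2     84 138000]
[    80      3     90 126000]
[    70      1     81 137000]
[    81      3     87 127000]
[    66     -1     76 121000]
[    76      2     80 138000]
[    65     -7     77 103000]
[    79     -2     83 137000]
[    65    -13     79 104000]
[    83     -2     83 133000]
[    81     -4     78 136000]
[    82     -4     75 135000]
[    86     -6     76 146000]
[   90    -8    77 93000]
[   89   -14    75 89000]
```

```bash
cat >> h.py <<'E'
from scipy.spatial.transform import Rotation as Ro
def goal(p,yaw=None,s=1,ref=None):
    st=manip.get_state(); q=st["ee_rot"]; Rc=Ro.from_quat([q[1],q[2],q[3],q[0]])
    if yaw is None: rv=np.zeros(3)
    else:
        y=s*np.array([-np.sin(yaw),np.cos(yaw),0]); x=np.array([0,0,-1.]); T=Ro.from_matrix(np.c_[x,y,np.cross(x,y)]); rv=(Rc.inv()*T).as_rotvec()
    d=Rc.inv().apply(np.array(p)-st["position"])*100
    print("delta cm",d.round(2),"dr",rv.round(4),"| F",st["contact_force"].round(2),"pos",st["position"].round(4),"t",st["clock"])
E
python3 - <<'E'
from h import *
print(manip.get_state()["qpos"])
for s in(1,-1): goal([.519,-.2277,.26],-.26,s)
q=manip.get_state()["ee_rot"];print(Ro.from_quat([q[1],q[2],q[3],q[0]]).as_matrix().round(3))
E
```

```text
[ 1.17101797e+00  2.76567513e-01  1.50601969e+00 -6.65432617e-07
  1.36069914e+00 -1.20970404e-01]
delta cm [ -2.85 -65.06  56.17] dr [-0.0188 -0.0002  0.0017] | F [-0.12  0.43  0.68] pos [0.158  0.5524 0.2305] t 0.1
delta cm [ -2.85 -65.06  56.17] dr [3.1228e+00 2.6000e-03 3.0000e-04] | F [-0.12  0.43  0.68] pos [0.158  0.5524 0.2305] t 0.1
[[-0.001  0.275  0.961]
 [-0.002  0.961 -0.275]
 [-1.    -0.002 -0.   ]]
```

```bash
D='[-2.85,-65.06,56.17]'; python3 -m creep '{"delta_pos":[[-2.85,-65.06,56.17],[-2.85,-65.06,56.17],[-2.85,-65.06,56.17],[-2.85,-65.06,56.17],[-2.85,-65.06,56.17],[-2.85,-65.06,56.17],[-2.85,-65.06,56.17],[-2.85,-65.06,56.17],[-2.85,-65.06,56.17],[-2.85,-65.06,56.17]],"dr":[[-0.019,0,0],[-0.019,0,0],[-0.019,0,0],[-0.019,0,0],[-0.019,0,0],[-0.019,0,0],[-0.019,0,0],[-0.019,0,0],[-0.019,0,0],[-0.019,0,0]]}' 1 110
python3 - <<'E'
from h import *
goal([.519,-.2277,.26],-.26,1)
E
```

```text
clock: 1.1
position: [0.3682, 0.0974, 0.2479]
ee_rot: [0.701, 0.092, 0.701, -0.091]
contact_force: [1.1, 1.2, -0.7]
width: 0.0851
delta cm [ -1.21 -27.55  22.92] dr [ 0.0002  0.0003 -0.0005] | F [ 1.12  1.19 -0.67] pos [0.3682 0.0974 0.2479] t 1.1
```

```bash
python3 -m creep '{"delta_pos":[[-1.0,-26,22],[-1.0,-26,22],[-1.0,-26,22],[-1.0,-26,22],[-1.0,-26,22],[-1.0,-26,22],[-1.0,-26,22],[-1.0,-26,22],[-1.0,-26,22],[-1.0,-26,22]],"dr":[[0,0,0],[0,0,0],[0,0,0],[0,0,0],[0,0,0],[0,0,0],[0,0,0],[0,0,0],[0,0,0],[0,0,0]]}'
python3 - <<'E'
from h import *
goal([.519,-.2277,.131],-.26,1)
E
```

```text
clock: 2.1
position: [0.5132, -0.2074, 0.2574]
ee_rot: [0.701, 0.092, 0.702, -0.091]
contact_force: [-0.1, -0.4, -0.5]
width: 0.0855
delta cm [12.64 -1.83  1.1 ] dr [ 0.0007 -0.0016 -0.001 ] | F [-0.11 -0.38 -0.51] pos [ 0.5132 -0.2074  0.2574] t 2.1
```

```bash
python3 -m creep '{"delta_pos":[[0,-1.83,1.1],[4,-1.83,1.1],[8,-1.83,1.1],[10,-1.83,1.1],[12,-1.83,1.1],[12.6,-1.83,1.1],[12.6,-1.83,1.1],[12.6,-1.83,1.1]],"dr":[[0,0,0],[0,0,0],[0,0,0],[0,0,0],[0,0,0],[0,0,0],[0,0,0],[0,0,0]]}'
python3 - <<'E'
from h import *
goal([.519,-.2277,.131],-.26,1)
d=grab("top","1"); e=grab("scene","1")
a=cv2.resize(d["pixels"][180:340,360:500],None,fx=2.8,fy=2.8); b=cv2.resize(e["pixels"][200:360,160:300],None,fx=2.8,fy=2.8)
cv2.imwrite("pics/c3.png",np.hstack([a,b]))
E
```

```text
clock: 2.9
position: [0.5206, -0.2293, 0.133]
ee_rot: [0.702, 0.091, 0.7, -0.092]
contact_force: [0.9, 0.1, 0.6]
width: 0.0854
delta cm [ 0.2   0.11 -0.2 ] dr [0.0007 0.002  0.0006] | F [0.85 0.08 0.58] pos [ 0.5206 -0.2293  0.133 ] t 2.9
```

View pics/c3.png

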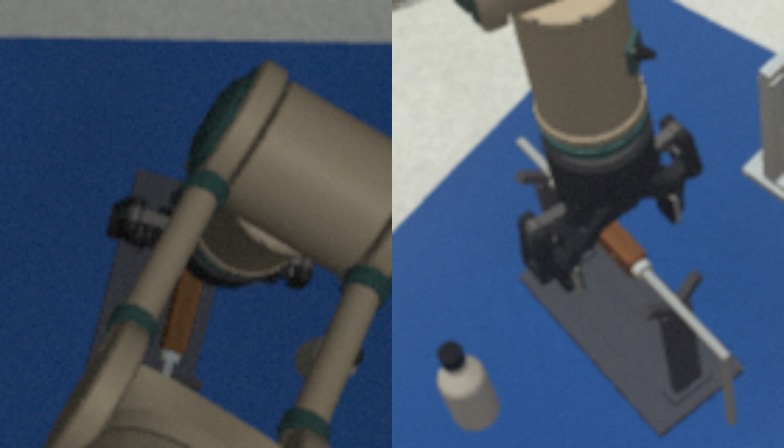

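The crops show the fingers on either side of the handle near its front, clear of the uprights and the oil bottle. I'll close the gripper now.

```bash
python3 -m creep '{"delta_pos":[[0.2,0.1,-0.2],[0.2,0.1,-0.2],[0.2,0.1,-0.2],[0.2,0.1,-0.2],[0.2,0.1,-0.2],[0.2,0.1,-0.2],[0.2,0.1,-0.2],[0.2,0.1,-0.2],[0.2,0.1,-0.2],[0.2,0.1,-0.2]],"dr":[[0,0,0],[0,0,0],[0,0,0],[0,0,0],[0,0,0],[0,0,0],[0,0,0],[0,0,0],[0,0,0],[0,0,0]]}' -1 110
python3 - <<'E'
from h import *
goal([.519,-.2277,.131],-.26,1); print(manip.get_state()["width"])
E
```

```text
clock: 4.0
position: [0.5181, -0.2289, 0.1303]
ee_rot: [0.701, 0.091, 0.701, -0.092]
contact_force: [-2.1, -5.3, 2.5]
width: 0.0165
delta cm [-0.07  0.14  0.06] dr [0.0004 0.0006 0.0024] | F [-2.09 -5.31  2.55] pos [ 0.5181 -0.2289  0.1303] t 4.0
0.016465796096138
```

```bash
python3 -m creep '{"delta_pos":[[-1,0,0],[-3,0,0],[-6,0,0],[-10,0,0],[-14,0,0],[-18,0,0],[-20,0,0],[-20,0,0],[-20,0,0],[-20,0,0]],"dr":[[0,0,0],[0,0,0],[0,0,0],[0,0,0],[0,0,0],[0,0,0],[0,0,0],[0,0,0],[0,0,0],[0,0,0]]}'
python3 - <<'E'
from h import *
d=grab("scene","2"); e=grab("top","2")
R,o,th,_=fitstand()
# target: tip at stand (0.075,0.055): grip point(+25) is 0.125 behind
g=o+R@np.array([.075-.125,.06]); print("target xy",g)
goal([g[0],g[1],.33],th,1)
a=cv2.resize(d["pixels"][180:340,160:340],None,fx=2.2,fy=2.2); b=cv2.resize(e["pixels"][150:310,360:540],None,fx=2.2,fy=2.2)
cv2.imwrite("pics/c4.png",np.hstack([a,b]))
E
```

```text
clock: 5.0
position: [0.5174, -0.2267, 0.3276]
ee_rot: [0.7, 0.092, 0.702, -0.091]
contact_force: [0.3, 0.1, -1.0]
width: 0.0167
target xy [0.50585216 0.2137498 ]
delta cm [ -0.11  42.29 -12.45] dr [-0.1494 -0.0037 -0.0018] | F [ 0.56 -0.02 -2.01] pos [ 0.5175 -0.2269  0.3278] t 5.1
```

View pics/c4.png

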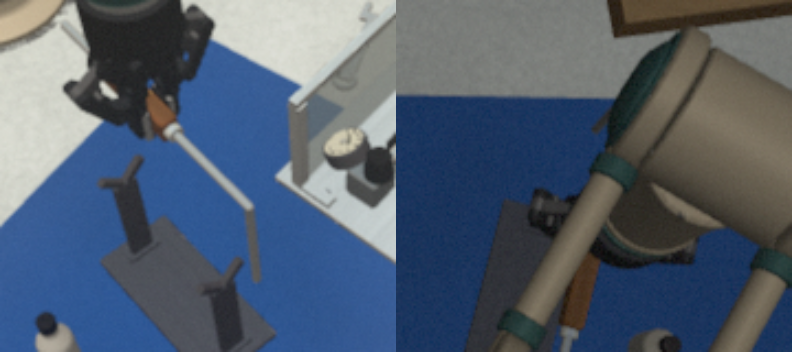

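The rod is level in the gripper, with its bend at crop (250,208) and its tip at (256,282). I'll now carry it high over to the left of the lever.

```bash
python3 -m creep '{"delta_pos":[[-0.1,4,-1.2],[-0.1,42.3,-12.5],[-0.1,42.3,-12.5],[-0.1,42.3,-12.5],[-0.1,42.3,-12.5],[-0.1,42.3,-12.5],[-0.1,42.3,-12.5],[-0.1,42.3,-12.5],[-0.1,42.3,-12.5],[-0.1,42.3,-12.5]],"dr":[[-0.02,0,0],[-0.05,0,0],[-0.08,0,0],[-0.11,0,0],[-0.15,0,0],[-0.15,0,0],[-0.15,0,0],[-0.15,0,0],[-0.15,0,0],[-0.15,0,0]]}'
python3 -m creep '{"delta_pos":[[0,0,0],[0,0,0],[0,0,0],[0,0,0]],"dr":[[0,0,0],[0,0,0],[0,0,0],[0,0,0]]}'
python3 - <<'E'
from h import *
goal([.5059,.2137,.33],-.1103,1); print(manip.get_state()["qpos"].round(3))
d=grab("scene","3"); e=grab("top","3")
R,o,th,_=fitstand()
for n,x in(("scene",d),("top",e)):
    P=cloud(x); S=(P[...,:2]-o)@R; z=P[...,2]
    m=(S[...,0]>.02)&(S[...,0]<.12)&(abs(S[...,1]-.06)<.05)&(z>.19)&(z<.40)
    q=np.c_[S[m],z[m]]; print(n,len(q))
    for lo in np.arange(.2,.38,.02):
        k=q[(q[:,2]>=lo)&(q[:,2]<lo+.02)]
        if len(k): print(round(lo,2),len(k),np.median(k,0).round(4),k.min(0).round(4),k.max(0).round(4))
a=cv2.resize(d["pixels"][120:300,260:440],None,fx=2.2,fy=2.2); b=cv2.resize(e["pixels"][150:330,150:330],None,fx=2.2,fy=2.2)
cv2.imwrite("pics/c5.png",np.hstack([a,b]))
E
```

```text
clock: 6.1
position: [0.5047, 0.2195, 0.3292]
ee_rot: [0.705, 0.037, 0.707, -0.035]
contact_force: [-0.7, -1.5, -1.2]
width: 0.0167
clock: 6.5
position: [0.5063, 0.212, 0.3309]
ee_rot: [0.706, 0.04, 0.706, -0.04]
contact_force: [0.3, 0.2, -0.6]
width: 0.0166
delta cm [ 0.09  0.16 -0.06] dr [-0.0017  0.      0.0002] | F [ 0.3   0.18 -0.56] pos [0.5063 0.212  0.3309] t 6.5
[ 0.27   0.197  1.37  -0.     1.574 -1.189]
scene 233
0.22 6 [0.0786 0.0557 0.235 ] [0.0768 0.0542 0.233 ] [0.0812 0.0572 0.2375]
0.24 23 [0.0793 0.0553 0.2495] [0.0741 0.0533 0.2404] [0.0826 0.0579 0.2594]
0.26 22 [0.0804 0.0554 0.2707] [0.0749 0.0518 0.2606] [0.0816 0.0605 0.28  ]
0.28 23 [0.0801 0.0551 0.291 ] [0.0757 0.0523 0.2823] [0.0823 0.0592 0.2997]
0.3 23 [0.0793 0.0556 0.3102] [0.075  0.0526 0.301 ] [0.0821 0.0596 0.3193]
0.32 24 [0.0797 0.0549 0.3309] [0.0742 0.0518 0.3204] [0.0829 0.0603 0.3374]
0.34 112 [0.0542 0.0558 0.352 ] [0.0215 0.0508 0.3408] [0.0818 0.0637 0.357 ]
top 216
0.22 3 [0.074  0.0573 0.2375] [0.0736 0.0556 0.2359] [0.0746 0.0591 0.2382]
0.24 13 [0.075  0.056  0.2516] [0.0736 0.0542 0.2417] [0.0786 0.0608 0.2552]
0.26 12 [0.0749 0.0561 0.27  ] [0.0732 0.0541 0.2624] [0.0797 0.0595 0.2796]
0.28 12 [0.0749 0.0562 0.2918] [0.0737 0.0535 0.2807] [0.0774 0.0611 0.2985]
0.3 14 [0.0748 0.0558 0.3078] [0.0728 0.0541 0.3002] [0.0796 0.059  0.3194]
0.32 14 [0.0745 0.0558 0.3276] [0.0732 0.0543 0.3203] [0.0788 0.0606 0.339 ]
0.34 147 [0.0508 0.0577 0.3545] [0.0203 0.0542 0.3408] [0.0801 0.0627 0.3591]
0.36 1 [0.0256 0.0578 0.3614] [0.0256 0.0578 0.3614] [0.0256 0.0578 0.3614]
```

View pics/c5.png

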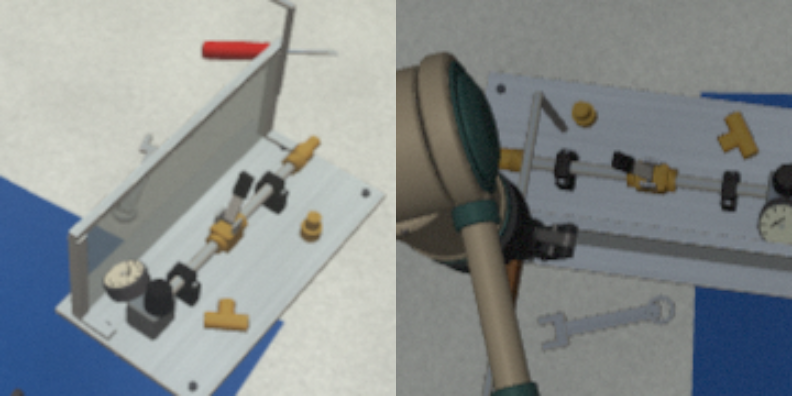

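The leg is over the plate left of the lever, at about (75, 56) mm in the stand frame with its tip at 0.23 m. Both views agree, so I'll lower it 13 cm.

```bash
python3 -m creep '{"delta_pos":[[2,0,0],[5,0,0],[8,0,0],[11,0,0],[12.5,0,0],[13,0,0],[13,0,0],[13,0,0],[13,0,0],[13,0,0]],"dr":[[0,0,0],[0,0,0],[0,0,0],[0,0,0],[0,0,0],[0,0,0],[0,0,0],[0,0,0],[0,0,0],[0,0,0]]}'
python3 -m creep '{"delta_pos":[[0,-1.5,0],[0,-1.5,0],[0,-1.5,0],[0,-1.5,0]],"dr":[[0,0,0],[0,0,0],[0,0,0],[0,0,0]]}'
cat >> h.py <<'E'
def rep():
    st=manip.get_state(); R,o,th,_=fitstand(); f=st["contact_force"]
    p=R.T@(st["position"][:2]-o); print("t",round(st["clock"],2),"tcp stand",p.round(4),"z",st["position"][2].round(4),"F stand",(R.T@f[:2]).round(2),f[2].round(2),"M",st["moment"].round(2))
E
python3 -c "from h import *;rep()"
```

```text
clock: 7.6
position: [0.5067, 0.2135, 0.2019]
ee_rot: [0.707, 0.039, 0.705, -0.039]
contact_force: [-0.9, -0.4, -0.9]
width: 0.0166
clock: 8.0
position: [0.5045, 0.1984, 0.201]
ee_rot: [0.706, 0.039, 0.706, -0.039]
contact_force: [-0.3, -0.2, -1.2]
width: 0.0167
t 8.0 tcp stand [-0.0497  0.0446] z 0.201 F stand [-0.27 -0.25] -1.23 M [-0.03  0.04 -0.02]
```

```bash
python3 -m creep '{"delta_pos":[[0,-0.4,0],[0,-0.8,0],[0,-1.2,0],[0,-1.6,0],[0,-2.0,0],[0,-2.4,0],[0,-2.8,0],[0,-3.2,0]],"dr":[[0,0,0],[0,0,0],[0,0,0],[0,0,0],[0,0,0],[0,0,0],[0,0,0],[0,0,0]]}'
python3 -c "from h import *;rep()"
python3 -m creep '{"delta_pos":[[0,-0.3,0],[0,-0.6,0],[0,-0.9,0],[0,-1.2,0]],"dr":[[0,0,0],[0,0,0],[0,0,0],[0,0,0]]}'
python3 -c "from h import *;rep()"
```

```text
clock: 8.8
position: [0.5012, 0.1663, 0.2011]
ee_rot: [0.706, 0.039, 0.706, -0.039]
contact_force: [0.6, 2.9, -0.6]
width: 0.0166
t 8.8 tcp stand [-0.0494  0.0123] z 0.2011 F stand [0.25 2.95] -0.56 M [ 0.65 -0.27  0.31]
clock: 9.2
position: [0.4995, 0.155, 0.2009]
ee_rot: [0.706, 0.039, 0.706, -0.038]
contact_force: [0.7, 4.7, 1.1]
width: 0.0165
t 9.2 tcp stand [-0.0498  0.0009] z 0.2009 F stand [0.22 4.79] 1.13 M [ 1.07 -0.27  0.53]
```

```bash
python3 -m creep '{"delta_pos":[[0,-0.2,0],[0,-0.4,0],[0,-0.6,0],[0,-0.6,0]],"dr":[[0,0,0],[0,0,0],[0,0,0],[0,0,0]]}'
python3 -c "from h import *;rep()"
python3 -m creep '{"delta_pos":[[0,-0.1,0],[0,-0.2,0],[0,-0.3,0],[0,-0.3,0]],"dr":[[0,0,0],[0,0,0],[0,0,0],[0,0,0]]}'
python3 -c "from h import *;rep()"
```

```text
clock: 9.6
position: [0.4989, 0.1486, 0.2008]
ee_rot: [0.706, 0.039, 0.706, -0.039]
contact_force: [0.2, 3.1, -0.4]
width: 0.0166
t 9.6 tcp stand [-0.0498 -0.0056] z 0.2008 F stand [-0.1   3.08] -0.4 M [ 0.88 -0.21  0.4 ]
clock: 10.0
position: [0.4986, 0.1457, 0.2006]
ee_rot: [0.706, 0.039, 0.706, -0.039]
contact_force: [1.0, 3.0, -1.5]
width: 0.0163
t 10.0 tcp stand [-0.0497 -0.0084] z 0.2006 F stand [0.68 3.12] -1.54 M [ 0.9  -0.27  0.46]
```

```bash
python3 -m creep '{"delta_pos":[[0,-0.1,0],[0,-0.2,0],[0,-0.3,0],[0,-0.3,0]],"dr":[[0,0,0],[0,0,0],[0,0,0],[0,0,0]]}'
python3 -c "from h import *;rep()"
python3 -m creep '{"delta_pos":[[0,-0.1,0],[0,-0.2,0],[0,-0.2,0]],"dr":[[0,0,0],[0,0,0],[0,0,0]]}'
python3 -c "from h import *;rep()"
```

```text
clock: 10.4
position: [0.4981, 0.1427, 0.2008]
ee_rot: [0.706, 0.039, 0.706, -0.039]
contact_force: [1.2, 4.0, -1.7]
width: 0.0165
t 10.4 tcp stand [-0.0499 -0.0115] z 0.2008 F stand [0.72 4.14] -1.69 M [ 0.97 -0.19  0.47]
clock: 10.7
position: [0.4978, 0.1406, 0.201]
ee_rot: [0.706, 0.039, 0.706, -0.039]
contact_force: [0.2, 3.0, -1.2]
width: 0.0166
t 10.7 tcp stand [-0.0499 -0.0136] z 0.201 F stand [-0.18  2.99] -1.23 M [ 0.91 -0.01  0.47]
```

```bash
python3 - <<'E'
from h import *
R,o,th,_=fitstand(); x=grab("scene","4")
P=cloud(x); S=(P[...,:2]-o)@R; z=P[...,2]
m=(S[...,0]>.05)&(S[...,0]<.1)&(abs(S[...,1]+.015)<.05)&(z>.085)&(z<.145)
for lo in np.arange(.085,.145,.006):
    k=S[m&(z>=lo)&(z<lo+.006)]
    if len(k): print(round(lo,3),len(k),np.percentile(k[:,1],[5,50,95]).round(4))
E
```

```text
0.085 5 [-0.0167 -0.0152 -0.013 ]
0.091 2 [-0.019  -0.0182 -0.0174]
0.097 1 [-0.0255 -0.0255 -0.0255]
0.103 6 [-0.0265 -0.0229 -0.0133]
0.109 11 [-0.0305 -0.0238 -0.0146]
0.115 8 [-0.0331 -0.0184 -0.014 ]
0.121 17 [-0.0359 -0.0321 -0.0157]
0.127 19 [-0.0352 -0.0307 -0.013 ]
0.133 4 [-0.0175 -0.0154 -0.0128]
0.139 4 [-0.0185 -0.0174 -0.0159]
```

```bash
python3 -m creep '{"delta_pos":[[0,-0.1,0],[0,-0.2,0],[0,-0.2,0]],"dr":[[0,0,0],[0,0,0],[0,0,0]]}'
python3 -c "from h import *;rep()"
python3 -m creep '{"delta_pos":[[0,-0.05,0],[0,-0.1,0],[0,-0.1,0]],"dr":[[0,0,0],[0,0,0],[0,0,0]]}'
python3 -c "from h import *;rep()"
python3 -m creep '{"delta_pos":[[0,-0.05,0],[0,-0.1,0],[0,-0.1,0]],"dr":[[0,0,0],[0,0,0],[0,0,0]]}'
python3 -c "from h import *;rep()"
```

```text
clock: 11.05
position: [0.4977, 0.1386, 0.2009]
ee_rot: [0.706, 0.039, 0.706, -0.039]
contact_force: [-0.4, 2.6, 0.4]
width: 0.0165
t 11.05 tcp stand [-0.0498 -0.0155] z 0.2009 F stand [-0.72  2.51] 0.39 M [ 0.89 -0.03  0.45]
clock: 11.35
position: [0.4977, 0.1378, 0.2008]
ee_rot: [0.706, 0.039, 0.706, -0.039]
contact_force: [0.2, 3.4, -1.1]
width: 0.0166
t 11.35 tcp stand [-0.0497 -0.0164] z 0.2008 F stand [-0.15  3.41] -1.06 M [ 1.   -0.08  0.47]
clock: 11.65
position: [0.4976, 0.1367, 0.2009]
ee_rot: [0.706, 0.039, 0.706, -0.039]
contact_force: [-0.5, 3.5, -0.3]
width: 0.0166
t 11.65 tcp stand [-0.0497 -0.0175] z 0.2009 F stand [-0.87  3.44] -0.28 M [ 0.88 -0.02  0.42]
```

```bash
python3 -m creep '{"delta_pos":[[0,-0.1,0],[0,-0.2,0],[0,-0.2,0]],"dr":[[0,0,0],[0,0,0],[0,0,0]]}'
python3 -c "from h import *;rep()"
python3 -m creep '{"delta_pos":[[0,-0.05,0],[0,-0.1,0],[0,-0.1,0]],"dr":[[0,0,0],[0,0,0],[0,0,0]]}'
python3 -c "from h import *;rep()"
```

```text
clock: 11.95
position: [0.4974, 0.1346, 0.201]
ee_rot: [0.706, 0.039, 0.706, -0.039]
contact_force: [-0.4, 2.6, 1.1]
width: 0.0167
t 11.95 tcp stand [-0.0497 -0.0196] z 0.201 F stand [-0.69  2.51] 1.08 M [ 0.82 -0.1   0.32]
clock: 12.25
position: [0.4974, 0.134, 0.201]
ee_rot: [0.706, 0.039, 0.706, -0.039]
contact_force: [-0.6, 3.9, 0.1]
width: 0.0164
t 12.25 tcp stand [-0.0496 -0.0202] z 0.201 F stand [-1.03  3.77] 0.07 M [ 1.04 -0.17  0.42]
```

```bash
python3 -m creep '{"delta_pos":[[0,-0.05,0],[0,-0.1,0],[0,-0.1,0]],"dr":[[0,0,0],[0,0,0],[0,0,0]]}'
python3 -c "from h import *;rep()"
python3 -m creep '{"delta_pos":[[0,-0.05,0],[0,-0.1,0],[0,-0.1,0]],"dr":[[0,0,0],[0,0,0],[0,0,0]]}'
python3 -c "from h import *;rep()"
```

```text
clock: 12.55
position: [0.4973, 0.1332, 0.201]
ee_rot: [0.706, 0.039, 0.706, -0.038]
contact_force: [-0.0, 4.6, 0.7]
width: 0.0165
t 12.55 tcp stand [-0.0496 -0.021 ] z 0.201 F stand [-0.56  4.6 ] 0.66 M [ 1.31 -0.24  0.56]
clock: 12.85
position: [0.4972, 0.1327, 0.201]
ee_rot: [0.706, 0.039, 0.706, -0.038]
contact_force: [-0.3, 5.5, 1.6]
width: 0.0163
t 12.85 tcp stand [-0.0496 -0.0215] z 0.201 F stand [-0.95  5.41] 1.59 M [ 1.58 -0.27  0.71]
```

```bash
python3 -m creep '{"delta_pos":[[0,-0.05,0],[0,-0.1,0],[0,-0.15,0],[0,-0.2,0],[0,-0.2,0]],"dr":[[0,0,0],[0,0,0],[0,0,0],[0,0,0],[0,0,0]]}'
python3 -c "from h import *;rep()"
python3 -m creep '{"delta_pos":[[0,-0.05,0],[0,-0.1,0],[0,-0.1,0]],"dr":[[0,0,0],[0,0,0],[0,0,0]]}'
python3 -c "from h import *;rep()"
```

```text
clock: 13.35
position: [0.4971, 0.1316, 0.2011]
ee_rot: [0.706, 0.04, 0.706, -0.037]
contact_force: [0.0, 7.7, 0.4]
width: 0.0164
t 13.35 tcp stand [-0.0496 -0.0226] z 0.2011 F stand [-0.81  7.66] 0.38 M [ 2.04 -0.21  0.96]
clock: 13.65
position: [0.4971, 0.1311, 0.201]
ee_rot: [0.706, 0.04, 0.706, -0.037]
contact_force: [0.0, 9.0, 0.2]
width: 0.0167
t 13.65 tcp stand [-0.0496 -0.0232] z 0.201 F stand [-0.95  8.93] 0.18 M [ 2.27 -0.27  1.08]
```

```bash
python3 -m creep '{"delta_pos":[[0,0,0],[0,0,0],[0,0,0],[0,0,0],[0,0,0],[0,0,0]],"dr":[[0,0,0],[0,0,0],[0,0,0],[0,0,0],[0,0,0],[0,0,0]]}'
python3 - <<'E'
from h import *
rep()
R,o,th,_=fitstand(); x=grab("scene","5")
P=cloud(x); S=(P[...,:2]-o)@R; z=P[...,2]
m=(S[...,0]>.05)&(S[...,0]<.1)&(abs(S[...,1]+.025)<.05)&(z>.085)&(z<.145)
for lo in np.arange(.085,.14,.006):
    k=S[m&(z>=lo)&(z<lo+.006)]
    if len(k): print(round(lo,3),len(k),np.percentile(k[:,1],[5,50,95]).round(4))
cv2.imwrite("pics/c6.png",cv2.resize(x["pixels"][140:300,270:430],None,fx=3,fy=3,interpolation=cv2.INTER_CUBIC))
rep()
E
python3 -m creep '{"delta_pos":[[0,0,0],[0,0,0],[0,0,0],[0,0,0],[0,0,0]],"dr":[[0,0,0],[0,0,0],[0,0,0],[0,0,0],[0,0,0]]}'; python3 -c "from h import *;rep()"
```

```text
clock: 14.25
position: [0.4971, 0.1311, 0.2011]
ee_rot: [0.706, 0.04, 0.706, -0.037]
contact_force: [0.4, 9.8, -0.3]
width: 0.0162
t 14.25 tcp stand [-0.0496 -0.0232] z 0.2011 F stand [-0.72  9.81] -0.31 M [ 2.26 -0.27  1.1 ]
0.091 1 [-0.0214 -0.0214 -0.0214]
0.097 3 [-0.0268 -0.0242 -0.0235]
0.103 5 [-0.0333 -0.0255 -0.0225]
0.109 12 [-0.0388 -0.0263 -0.0218]
0.115 13 [-0.0433 -0.0352 -0.0183]
0.121 20 [-0.0443 -0.0392 -0.0226]
0.127 4 [-0.0242 -0.0232 -0.0224]
0.133 5 [-0.0253 -0.0234 -0.0202]
0.139 6 [-0.0256 -0.0232 -0.0202]
t 14.3 tcp stand [-0.0497 -0.0231] z 0.2011 F stand [-1.    9.41] -0.06 M [ 2.33 -0.26  1.07]
clock: 14.8
position: [0.497, 0.131, 0.201]
ee_rot: [0.706, 0.04, 0.706, -0.037]
contact_force: [0.3, 8.4, 0.2]
width: 0.0164
t 14.8 tcp stand [-0.0497 -0.0232] z 0.201 F stand [-0.68  8.4 ] 0.21 M [ 2.31 -0.21  1.07]
```

View pics/c6.png

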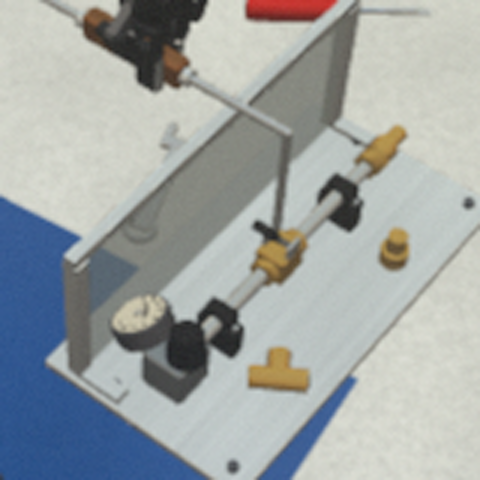

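The lever is leaning right towards the gauge, its sleeve at (268,233) and the leg tip behind it on the left. It has held about 9 N for more than 1 s, so I'll back off to the left and then lift.

```bash
python3 -m creep '{"delta_pos":[[0,0,0],[0,0,0],[0,0.3,0],[0,0.8,0],[0,1.6,0],[0,2.5,0],[0,3,0],[0,3,0]],"dr":[[0,0,0],[0,0,0],[0,0,0],[0,0,0],[0,0,0],[0,0,0],[0,0,0],[0,0,0]]}'
python3 -c "from h import *;rep()"
python3 -m creep '{"delta_pos":[[-2,0,0],[-5,0,0],[-8,0,0],[-11,0,0],[-13,0,0],[-13.5,0,0],[-13.5,0,0],[-13.5,0,0]],"dr":[[0,0,0],[0,0,0],[0,0,0],[0,0,0],[0,0,0],[0,0,0],[0,0,0],[0,0,0]]}'
python3 - <<'E'
from h import *
rep(); goal([.5175,-.2285,.33],-.26)
R,o,th,_=fitstand(); st=manip.get_state(); t=R.T@(st["position"][:2]-o)
for n in("scene","top"):
    x=grab(n,"6"); P=cloud(x); S=(P[...,:2]-o)@R; z=P[...,2]
    m=(S[...,0]>.03)&(S[...,0]<.12)&(abs(S[...,1]-t[1])<.04)&(z>.22)&(z<.4)
    q=np.c_[S[m],z[m]]-[*t,st["position"][2]]
    for lo in np.arange(-.1,.04,.02):
        k=q[(q[:,2]>=lo)&(q[:,2]<lo+.02)]
        if len(k): print(n,round(lo,2),len(k),np.median(k,0).round(4))
    k=q[q[:,2]>0]; k=k[k[:,0]<.12]; print("rod slope y/x, z/x",np.polyfit(k[:,0],k[:,1],1).round(4),np.polyfit(k[:,0],k[:,2],1).round(4))
    m=(S[...,0]>.05)&(S[...,0]<.1)&(abs(S[...,1]+.025)<.05)&(z>.08)&(z<.145)
    for lo in np.arange(.08,.14,.008):
        k=S[m&(z>=lo)&(z<lo+.008)]
        if len(k): print("lever",round(lo,3),len(k),np.percentile(k[:,1],[5,50,95]).round(4))
E
```

```text
clock: 15.6
position: [0.5, 0.1591, 0.2006]
ee_rot: [0.706, 0.038, 0.706, -0.039]
contact_force: [-0.2, -0.4, -0.9]
width: 0.017
t 15.6 tcp stand [-0.0498  0.0051] z 0.2006 F stand [-0.13 -0.39] -0.87 M [-0.05  0.04 -0.01]
clock: 16.4
position: [0.4993, 0.1584, 0.3344]
ee_rot: [0.705, 0.039, 0.707, -0.039]
contact_force: [0.1, 0.4, -0.9]
width: 0.0165
t 16.4 tcp stand [-0.0504  0.0043] z 0.3344 F stand [0.02 0.43] -0.92 M [-0.04  0.   -0.01]
delta cm [  0.46 -38.26   6.05] dr [ 0.15   -0.0024  0.0011] | F [ 0.07  0.43 -0.92] pos [0.4993 0.1584 0.3344] t 16.4
scene -0.1 17 [ 0.1279 -0.0032 -0.0898]
scene -0.08 25 [ 0.1292 -0.0031 -0.0706]
scene -0.06 21 [ 0.1293 -0.0026 -0.0513]
scene -0.04 25 [ 0.1288 -0.0029 -0.0306]
scene -0.02 26 [ 0.1287 -0.0027 -0.0105]
scene 0.0 44 [ 0.1265 -0.0029  0.0163]
scene 0.02 64 [ 0.1061 -0.0018  0.0219]
rod slope y/x, z/x [ 0.0045 -0.0023] [-0.0069  0.0219]
lever 0.08 7 [-0.0154 -0.0127 -0.0028]
lever 0.088 1 [-0.0229 -0.0229 -0.0229]
lever 0.096 3 [-0.0284 -0.0258 -0.0242]
lever 0.104 3 [-0.0339 -0.0331 -0.0299]
lever 0.112 12 [-0.0431 -0.0389 -0.0309]
lever 0.12 17 [-0.0435 -0.041  -0.0377]
top -0.1 7 [ 0.1241 -0.0021 -0.0869]
top -0.08 11 [ 0.1227 -0.0016 -0.0711]
top -0.06 11 [ 0.1239 -0.0033 -0.0493]
top -0.04 15 [ 0.1235 -0.0022 -0.0277]
top -0.02 9 [ 0.1239 -0.0019 -0.0089]
top 0.0 14 [ 0.1231 -0.0025  0.0142]
top 0.02 84 [ 0.1104 -0.0008  0.0232]
rod slope y/x, z/x [ 0.0726 -0.0083] [0.0488 0.0179]
lever 0.08 19 [-0.0131 -0.0094 -0.0019]
lever 0.088 12 [-0.02   -0.0161 -0.0135]
lever 0.096 9 [-0.0219 -0.0206 -0.0187]
lever 0.104 14 [-0.0302 -0.0252 -0.0232]
lever 0.112 22 [-0.0424 -0.0306 -0.0272]
lever 0.12 30 [-0.0422 -0.0381 -0.0338]
lever 0.128 2 [-0.0398 -0.0387 -0.0375]
```

```bash
python3 -m creep '{"delta_pos":[[0.4,-4,0.6],[0.4,-38.3,6],[0.4,-38.3,6],[0.4,-38.3,6],[0.4,-38.3,6],[0.4,-38.3,6],[0.4,-38.3,6],[0.4,-38.3,6],[0.4,-38.3,6],[0.4,-38.3,6]],"dr":[[0.02,0,0],[0.05,0,0],[0.08,0,0],[0.11,0,0],[0.15,0,0],[0.15,0,0],[0.15,0,0],[0.15,0,0],[0.15,0,0],[0.15,0,0]]}'
python3 -m creep '{"delta_pos":[[0,0,0],[0,0,0],[0,0,0],[0,0,0]],"dr":[[0,0,0],[0,0,0],[0,0,0],[0,0,0]]}'
python3 - <<'E'
from h import *
goal([.5178,-.229,.1303],-.26)
E
```

```text
clock: 17.5
position: [0.5172, -0.2294, 0.3302]
ee_rot: [0.7, 0.093, 0.702, -0.092]
contact_force: [0.6, -0.0, -1.8]
width: 0.0167
clock: 17.9
position: [0.5178, -0.2275, 0.3321]
ee_rot: [0.701, 0.091, 0.701, -0.091]
contact_force: [0.2, 0.1, -1.8]
width: 0.0164
delta cm [20.18 -0.14  0.03] dr [ 0.0018  0.0004 -0.    ] | F [ 0.18  0.12 -1.8 ] pos [ 0.5178 -0.2275  0.3321] t 17.9
```

```bash
python3 -m creep '{"delta_pos":[[2,-0.14,0],[5,-0.14,0],[9,-0.14,0],[13,-0.14,0],[16,-0.14,0],[17.5,-0.14,0],[18,-0.14,0],[18,-0.14,0],[18,-0.14,0]],"dr":[[0,0,0],[0,0,0],[0,0,0],[0,0,0],[0,0,0],[0,0,0],[0,0,0],[0,0,0],[0,0,0]]}'
python3 -m creep '{"delta_pos":[[0.5,0,0],[1,0,0],[1.4,0,0],[1.7,0,0],[1.9,0,0],[2,0,0],[2,0,0],[2,0,0]],"dr":[[0,0,0],[0,0,0],[0,0,0],[0,0,0],[0,0,0],[0,0,0],[0,0,0],[0,0,0]]}'
python3 - <<'E'
from h import *
goal([.5178,-.229,.1303],-.26)
E
```

```text
clock: 18.8
position: [0.5183, -0.2302, 0.1531]
ee_rot: [0.702, 0.091, 0.7, -0.092]
contact_force: [0.1, -0.4, -1.8]
width: 0.0168
clock: 19.6
position: [0.5174, -0.23, 0.1319]
ee_rot: [0.701, 0.092, 0.701, -0.092]
contact_force: [0.7, 0.2, -1.2]
width: 0.0165
delta cm [0.16 0.1  0.01] dr [ 0.0002  0.0002 -0.    ] | F [ 0.66  0.16 -1.18] pos [ 0.5174 -0.23    0.1319] t 19.6
```

```bash
python3 -m creep '{"delta_pos":[[0.1,0,0],[0.2,0,0],[0.2,0,0],[0.2,0,0]],"dr":[[0,0,0],[0,0,0],[0,0,0],[0,0,0]]}'
python3 -c "from h import *;rep()"
```

```text
clock: 20.0
position: [0.5179, -0.2295, 0.1307]
ee_rot: [0.702, 0.092, 0.701, -0.091]
contact_force: [-0.5, 2.5, 6.4]
width: 0.0167
t 20.0 tcp stand [ 0.0107 -0.3792] z 0.1307 F stand [-0.77  2.45] 6.37 M [ 0.46  0.02 -0.05]
```

```bash
python3 -m creep '{"delta_pos":[[-0.1,0,0],[-0.1,0,0]],"dr":[[0,0,0],[0,0,0]]}'
python3 -m creep '{"delta_pos":[[0,0,0],[0,0,0],[0,0,0],[0,0,0],[0,0,0],[0,0,0],[0,0,0],[0,0,0],[0,0,0],[0,0,0]],"dr":[[0,0,0],[0,0,0],[0,0,0],[0,0,0],[0,0,0],[0,0,0],[0,0,0],[0,0,0],[0,0,0],[0,0,0]]}' 1
python3 -m creep '{"delta_pos":[[-1,0,0],[-3,0,0],[-6,0,0],[-10,0,0],[-14,0,0],[-18,0,0],[-22,0,0],[-22,0,0],[-22,0,-10],[-22,0,-15]],"dr":[[0,0,0],[0,0,0],[0,0,0],[0,0,0],[0,0,0],[0,0,0],[0,0,0],[0,0,0],[0,0,0],[0,0,0]]}'
python3 -m creep '{"delta_pos":[[0,15,-10],[0,30,-10],[0,30,-10],[0,30,-10],[0,30,-10],[0,30,-10],[0,30,-10],[0,30,-10],[0,30,-10],[0,30,-10]],"dr":[[0,0,0],[0,0,0],[0,0,0],[0,0,0],[0,0,0],[0,0,0],[0,0,0],[0,0,0],[0,0,0],[0,0,0]]}'
python3 - <<'E'
from h import *
d=grab("top","7"); e=grab("scene","7")
for n,x in(("top",d),("scene",e)):
    P=cloud(x); hsv=cv2.cvtColor(x["pixels"],cv2.COLOR_BGR2HSV)
    m=((hsv[...,0]<15)&(hsv[...,1]>90)&(hsv[...,2]>40)&(P[...,2]>.12)&(P[...,2]<.2)&(P[...,0]>.4)&(P[...,1]<-.15)&(P[...,1]>-.3))
    q=P[m]; c=q.mean(0); w=np.linalg.svd(q-c,full_matrices=False)[2][0]; w*=np.sign(w[0]); t=(q-c)@w; print(n,m.sum(),c.round(4),w.round(3),t.min(),t.max())
a=cv2.resize(d["pixels"][170:345,150:500],None,fx=2.2,fy=2.2); b=cv2.resize(e["pixels"][130:380,130:480],None,fx=2.2,fy=2.2)[:,:770]
b=cv2.resize(b[:,:],(385,275)); a=cv2.resize(e["pixels"][130:360,160:440],None,fx=2.5,fy=2.5)
cv2.imwrite("pics/c7.png",a); cv2.imwrite("pics/c8.png",cv2.resize(d["pixels"][170:345,150:500],None,fx=2.2,fy=2.2))
E
```

```text
clock: 20.2
position: [0.5177, -0.2296, 0.131]
ee_rot: [0.701, 0.092, 0.701, -0.091]
contact_force: [0.9, 2.8, 2.4]
width: 0.0165
clock: 21.2
position: [0.5174, -0.2299, 0.1309]
ee_rot: [0.701, 0.092, 0.701, -0.092]
contact_force: [0.8, 0.2, -0.3]
width: 0.0856
clock: 22.2
position: [0.42, -0.2041, 0.3499]
ee_rot: [0.701, 0.092, 0.702, -0.091]
contact_force: [-0.2, 0.2, 1.4]
width: 0.0857
clock: 23.2
position: [0.4011, 0.1104, 0.3508]
ee_rot: [0.701, 0.092, 0.701, -0.092]
contact_force: [0.1, 0.1, 0.5]
width: 0.0856
top 333 [ 0.4942 -0.221   0.1629] [ 0.967 -0.256  0.009] -0.04811093628244801 0.04937085690463085
scene 348 [ 0.4965 -0.2261  0.1611] [ 0.966 -0.26   0.002] -0.050980197219109194 0.0475170040309877
```

View pics/c7.png

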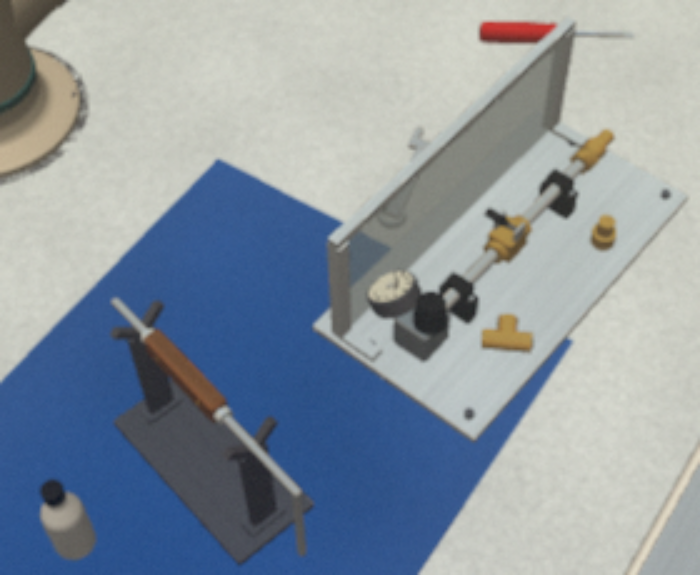

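View pics/c8.png

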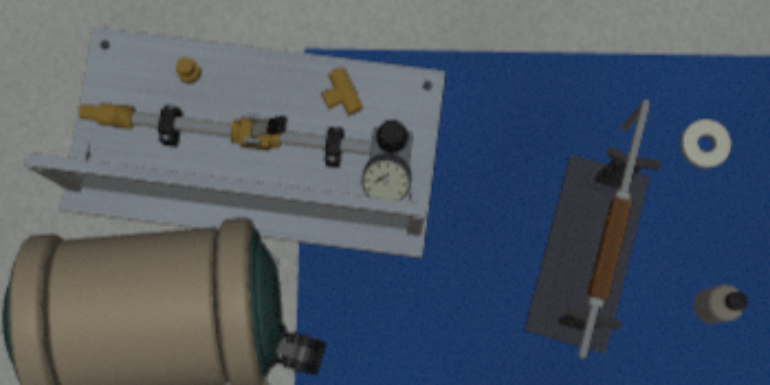

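The rod lies in both notches with its leg hanging at the front (scene crop (300,525)), within about 1 mm of where it started. In the top crop, the lever's sleeve at (275,125) leans towards the gauge, and the loose parts are in their places.

```bash
python3 -c "
from rig import manip
print(manip.sign_off(), manip.get_state()['clock'])"
```

```text
the job is handed in; nothing more can be done
the job is handed in; nothing more can be done
```

The valve is shut, the rod is back in its cradle, and the job is handed in after about 23 s of robot time. No verdict came back.

- **Pressing:** I pushed the lever over from the left until the force rose sharply at the stop. I held it there for a little over 1 s; the wrist force along the push read 8.4 to 9.8 N. The force between rod and stand is not measured directly.
- **Lever:** After I backed the rod off, the depth images showed it leaning about 0.62 rad towards the gauge. The shut position is 0.6 rad.
- **Hand and shield:** The grasp point stayed about 50 mm on the near side of the shield while the rod reached over it.
- **Rod:** After release it lies within about 1 mm and 0.01 rad of its starting pose. It sits in both notches with the leg hanging at the front.
- **Everything else:** In the last pictures the gripper is open and clear of everything. The coupling, tee, tape and oil bottle look unmoved in the pictures. I did not measure them, and the arm hid the wrench in the last top view.

No check failed. The only disagreement was a 4 to 5 mm difference between the two cameras on the handle's and the leg's position. I put that down to each seeing a different face.

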